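# Clip the yellow marker clip onto the blue bib

## Robot

A 6-joint arm with a two-finger parallel gripper is mounted at the origin on the work surface. World frame = base frame: x ahead of the robot, y to its left, z up, the work surface at z = 0. Lengths are in m, angles in rad, forces in N, time in s.
With the tool pointing down it reaches from about 0.35 to 0.95 m from the base axis. Payload 17.4 kg.
Tool frame: the origin (TCP) lies midway between the tips of the shut fingers; the grasp point (between the pads) lies 19 mm behind it; y points along the fingers, x is the direction in which the jaws open and shut, and the axes are right-handed (so a half turn about y gives the same grasp; the last joint's range is limited). The gripper opens to 93 mm and grips with 3 to 60 N. Pads are 15 mm wide; open, the fingers measure 128 mm over their backs; the gripper's body (75 mm by 188 mm) begins 65 mm behind the grasp point.
Start: joints at [-1.153, 0.116, 1.442, -0, 1.584, -0.038], TCP at [0.297, -0.606, 0.219] pointing down, gripper open.
Joint ranges: [-2.83, 2.83], [-0.83, 2.19], [0.07, 2.5], [-1.14, 4.28], [0.01, 3], [-2.97, 2.97]. Speed limits (rad/s): [1.89, 1.89, 2.22, 3.14, 3.14, 3.14].

## Interface

Orientations are given as a unit quaternion [x, y, z, w].
In Python, from rig import ctrl, imaging gives the robot as it stands. The module is installed in compiled form; this text tells all that it offers.
- The arm moves only by the tool drive_tool, never from a script. Its argument "plan" is a list of rows, each an object with "xyz": the shift along the world's x, y, z in m, a list of three; "dr": the turn, a rotation vector about the world's x, y, z in rad, a list of three; "gripper": the gripper command: -1 is fully open, 1 is shut, values between are in proportion. A call has 1 to 8 rows; each row is the pose to reach, as a shift and turn from the pose commanded when the call began; what a row does not reach only later rows make up. A row lasts 1/10 s, in which the tool goes at most 50 mm and 8.59 degrees, less where a joint would pass 70% of its speed; a pose out of reach is approached as far as the arm can. A call with a gripper value outside its range is refused whole. The fingers move at their own pace and stop on an object; "force" is the grip in N (left out, the last holds). Time passes only in rows, so rows that repeat a pose let the fingers close. It gives the time, the measured TCP pose, the force and the opening at its end, in the units of the state.
- ctrl.sense(): the state, without advancing time (a new reading comes with each control period).
- imaging.camera(name): name is "scene" or "top" or "wrist"; returns the picture (420x560x3 uint8, red, green, blue); there is no depth.
- imaging.get_calibration(name): a dict with "camera_matrix" (3x3 intrinsics, pixels), "D" ([k1, k2, p1, p2, k3] as OpenCV has them; the pictures are not rectified), "rvec" (rotation vector, rad) and "tvec" (3), from world to camera coordinates, as OpenCV has them; the wrist camera has in their place "T_tool_cam" (4x4, takes a point from camera to tool coordinates, whose origin is the TCP and whose axes are the tool frame's). Camera axes: x right, y down, z forward; pixel columns grow to the right and rows downward; lengths in m; the calibration is good to about 2 mm. A picture is of the moment at which its call begins: read the wrist's pose just before it. get_calibration takes no time and is no camera call.
- ctrl.sign_off(): hands the job in, once; it reports no verdict.
The state is a dict: "clock": time; "q": joint angles; "dq": joint speeds; "tau": joint torques, N m; "position": TCP position; "tcp_rot": TCP orientation; "force": force on the tool from outside, world axes, zero at the start; "torque": the same for the moment, N m; "opening": opening from 0.0 (shut) to 1.0 (fully open).
Only numpy, scipy, OpenCV 4.12 (cv2) and the standard library are available. Lean on these libraries where they do the work, as an engineer would, in place of code of your own. Each camera call takes 0.05 s, during which the arm holds its last target.

## Task

The blue bib is the one for nursery tomorrow, so mark it: squeeze the yellow clip open, lift it off the strip it is parked on, straddle it over the neck edge of the blue bib between the two shoulder tabs, pushed well down, and let it close there. Leave the red clip parked where it is.

Things in the scene. Friction and masses are not known exactly. Their poses are not given: they have to be found in the camera images.
- yellow_clip_grip (a point): Yellow sprung clip, 24 mm wide, jaws down astride a 4 mm steel strip 55 mm high. Point: midway between its two levers, 87 mm above the counter. x: across the strip, the way levers and jaws open; y: along it; z: up. Levers splay like a V to 56 mm at their tips, 10 mm above the point. The core's underside, which rests on the edge straddled, is 32 mm below the point; jaw tips 34 mm below that.
- yellow_clip_jaw (a joint): Yellow clip's opening, rad per half: 0 shut on the 4 mm strip or bib, -0.05 shut on nothing, 0.42 levers squeezed to their firm stop, where they are parallel, 23 mm overall, and the jaw tips gape 37 mm. The spring takes about 7 N a side; let go, it shuts.
- blue_bib: Blue rigid bib upright, fixed in a wooden stand (a like grey bib stands in another). Origin: on the counter under the panel's middle. x: across the 4 mm panel; y: along its 190 mm width; z: up. Neck edge straight and level, 185 mm above the origin at x = 0, from y = -51 to 51 mm, between two shoulder tabs 37 mm higher. Crumb pocket juts 43 mm to +x, below 95 mm height.
- red_clip_grip (a point): Red clip, like the yellow one and parked on the same strip, 80 to 100 mm from it: leave it there. Point midway between its levers, 87 mm above the counter; axes as for the yellow clip.
Things that resemble listed ones, but are neither listed nor needed, are in the scene too. Of the things like the part that bears yellow_clip_grip, leave any that is white; of the rest the smaller one is meant.

How it is judged:
On the way:
1. the yellow clip, squeezed open, is taken off its strip (value of joint yellow_clip_jaw above 0.2 rad and distance of yellow_clip_grip from where it was at the start of the episode above 0.05 m), for 0.1 s.
At the end, for the whole second after the job is handed in: The yellow clip is released and sits upright (within 15 degrees) astride the blue bib's neck edge between the shoulder tabs, its core no more than 15 mm above the edge, its jaws shut on the bib; the red clip is within 20 mm of where it was parked (x of yellow_clip_grip in the frame of blue_bib between -0.015 and 0.015 m and y of yellow_clip_grip in the frame of blue_bib between -0.04 and 0.04 m and z of yellow_clip_grip in the frame of blue_bib between 0.21 and 0.232 m and value of joint yellow_clip_jaw between -0.035 and 0.06 rad and angle between yellow_clip_grip's own z axis and vertical below 0.26 rad and contact force between yellow_clip and blue_bib above 1 N and distance of red_clip_grip from where it was at the start of the episode below 0.02 m); the robot touches nothing.
It fails at once if the red clip is taken off or shoved along the strip by more than 30 mm (distance of red_clip_grip from where it was at the start of the episode above 0.03 m).
It also fails if it takes over 38 s, if anything falls off the work surface, if the arm or the gripper's body presses on something with over 40 N, if the wrist force passes 120 N, or if a joint passes its speed limit or range.

## Working session

There is one attempt and no reset: what is moved stays moved. The work goes in short steps, Python scripts to look and compute and a tool call to move; the robot and the scene stay as the last step left them, time stands still between calls to the robot, and variables do not carry over. Pictures are saved under pics/ and viewed, and the job is handed in when it is done.

Besides the shell and the picture viewer there is one more tool, called after ">>>" as name(argument=value, ...), one argument or row to a line, values as JSON. drive_tool: Moves the arm, as the interface text tells. Its arguments: {"type":"object","properties":{"plan":{"type":"array"},"force":{"type":"number"}},"required":["plan"]}

```bash
mkdir -p pics; cat > h.py <<'E'
import numpy as np, cv2
from rig import ctrl, imaging
from scipy.spatial.transform import Rotation as R
def cam(n,f):
    s=ctrl.sense(); im=imaging.camera(n); cv2.imwrite('pics/'+f,im[:,:,::-1]); return s,im
def ext(n,s=None):
    c=imaging.get_calibration(n); K=np.array(c['camera_matrix'],float); D=np.array(c['D'],float)
    if 'rvec' in c:
        Rm=cv2.Rodrigues(np.array(c['rvec'],float))[0]; t=np.array(c['tvec'],float).ravel()
        return K,D,Rm.T,-Rm.T@t
    T=np.array(c['T_tool_cam']); Rt=R.from_quat(s['tcp_rot']).as_matrix()
    return K,D,Rt@T[:3,:3],Rt@T[:3,3]+np.array(s['position'])
def rays(n,px,s=None):
    K,D,Rw,o=ext(n,s); u=cv2.undistortPoints(np.array(px,float).reshape(-1,1,2),K,D).reshape(-1,2)
    d=np.c_[u,np.ones(len(u))]@Rw.T
    return o,d/np.linalg.norm(d,axis=1)[:,None]
def onz(n,px,z,s=None):
    o,d=rays(n,px,s); return o+d*((z-o[2])/d[:,2])[:,None]
def proj(n,P,s=None):
    K,D,Rw,o=ext(n,s); rv=cv2.Rodrigues(Rw.T)[0]
    return cv2.projectPoints(np.array(P,float).reshape(-1,3),rv,-Rw.T@o,K,D)[0].reshape(-1,2)
E
python3 - <<'E'
from h import *
s,_=cam('scene','s0.png'); cam('top','t0.png'); cam('wrist','w0.png')
print(s)
for n in('scene','top'):
    K,D,Rw,o=ext(n);print(n,o,Rw[:,2])
print(imaging.get_calibration('wrist'))
E
```

```text
{'clock': 0.0, 'q': array([-1.15278775e+00,  1.16437179e-01,  1.44223435e+00,  1.04245131e-05,
        1.58395969e+00, -3.78514567e-02]), 'dq': array([ 0.00015736, -0.00107704,  0.00165132, -0.00027544, -0.00050739,
       -0.00104758]), 'tau': array([ 2.82382171e-03, -7.21257448e+01, -6.22609735e+01,  7.81177380e-02,
        2.38208362e-02, -1.21408866e-04]), 'position': array([ 0.29704677, -0.60591924,  0.21795728]), 'tcp_rot': array([-0.59983987,  0.37438919, -0.37378529,  0.60025779]), 'force': array([-0.79889948, -0.24900925,  0.74588193]), 'torque': array([-0.00848868,  0.01251812,  0.07075276]), 'opening': 0.9991504591082461}
scene [1.29628392 0.13518368 0.82352308] [-0.72751467 -0.13259874 -0.67315673]
top [ 0.4359199  -0.01334526  0.80795997] [ 0.08173997  0.00335666 -0.99664804]
{'camera_matrix': array([[341.2587743 ,   0.        , 281.16216225],
       [  0.        , 341.2587743 , 207.49841113],
       [  0.        ,   0.        ,   1.        ]]), 'D': array([-0.08390262,  0.        ,  0.        ,  0.        ,  0.        ]), 'T_tool_cam': array([[ 9.99999398e-01, -9.38711358e-04,  5.68373867e-04,
         1.30688628e-03],
       [-8.25604487e-04, -3.02366563e-01,  9.53191366e-01,
        -1.65897959e-01],
       [-7.22914309e-04, -9.53191261e-01, -3.02367156e-01,
         8.48235369e-02],
       [ 0.00000000e+00,  0.00000000e+00,  0.00000000e+00,
         1.00000000e+00]])}
```

View pics/s0.png

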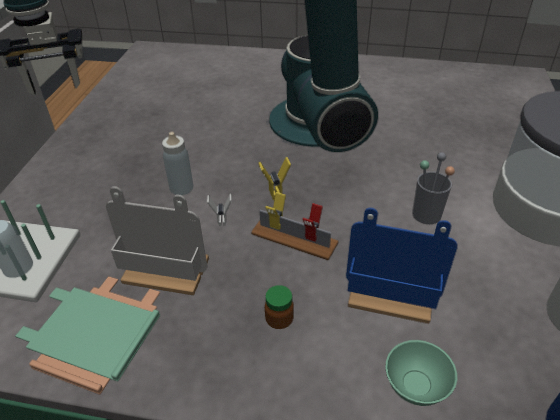

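View pics/t0.png

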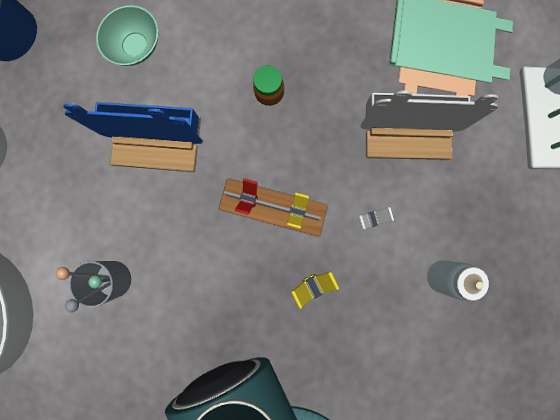

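View pics/w0.png

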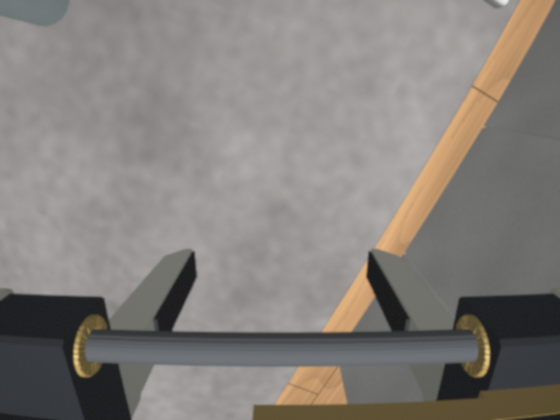

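The top view shows the parked yellow clip at about (298,212), the red clip at (246,197), a larger decoy yellow clip standing free at (315,287), the white clip at (376,217), and the blue bib at about (150,125). Its pocket faces away from the robot. Next I'll measure.

```bash
python3 - <<'E'
import cv2
t=cv2.imread('pics/t0.png'); s=cv2.imread('pics/s0.png')
cv2.imwrite('pics/ta.png',cv2.resize(t[165:315,205:405],None,fx=4,fy=4,interpolation=cv2.INTER_CUBIC))
cv2.imwrite('pics/tb.png',cv2.resize(t[85:185,50:220],None,fx=4.6,fy=4.6,interpolation=cv2.INTER_CUBIC))
cv2.imwrite('pics/sb.png',cv2.resize(s[200:330,335:465],None,fx=4.6,fy=4.6,interpolation=cv2.INTER_CUBIC))
cv2.imwrite('pics/sa.png',cv2.resize(s[150:265,235:350],None,fx=5,fy=5,interpolation=cv2.INTER_CUBIC))
E
```

```text
(no output)
```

View pics/ta.png

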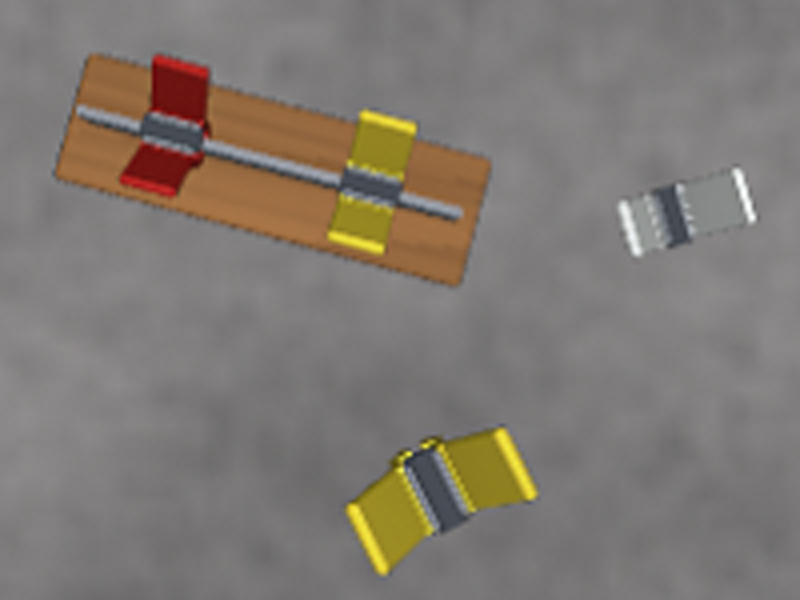

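View pics/tb.png

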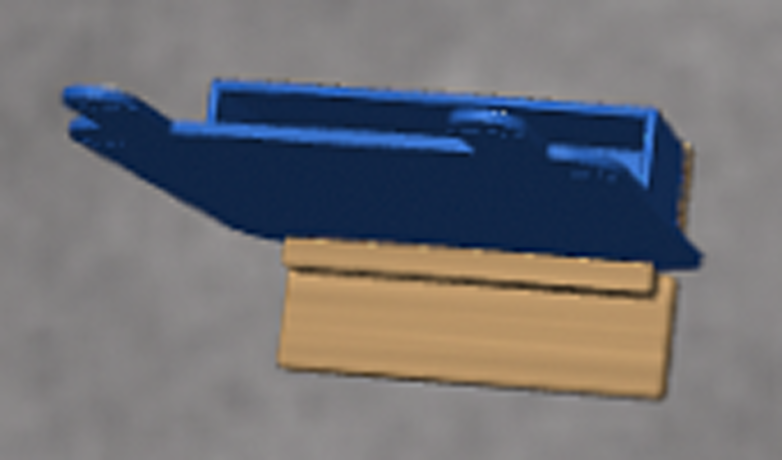

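View pics/sb.png

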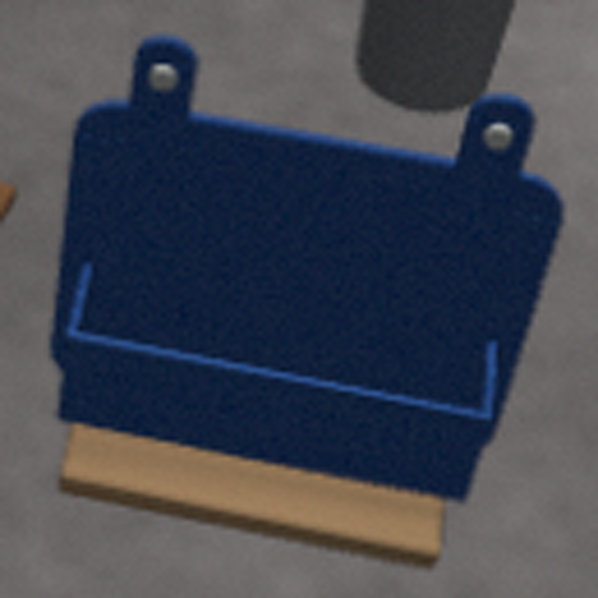

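View pics/sa.png

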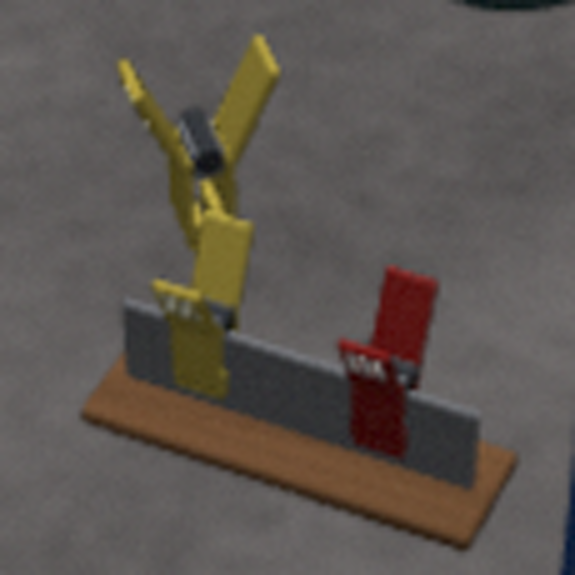

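```bash
python3 - <<'E'
from h import *
f=lambda a,o,k:[(o[0]+x/k-.5+.5/k,o[1]+y/k-.5+.5/k) for x,y in a]
A=lambda *a:f(a,(205,165),4); B=lambda *a:f(a,(50,85),4.6); S=lambda *a:f(a,(335,200),4.6)
print('strip',onz('top',A((80,112),(460,213)),.055))
print('ytips',onz('top',A((361,113),(416,128),(328,240),(384,249)),.097))
print('ycore',onz('top',A((371,185)),.06))
print('red tips',onz('top',A((155,60),(209,70),(121,180),(176,190)),.097))
print('neck top',onz('top',B((172,127),(470,147)),.185))
print('neck scene',onz('scene',S((190,118),(457,163)),.185))
print('tabs top',onz('top',B((98,94),(487,121)),.222), 'scene',onz('scene',S((168,38),(503,96)),.222))
E
```

```text
strip [[ 0.51696327  0.09410545  0.055     ]
 [ 0.47129957 -0.06679293  0.055     ]]
ytips [[ 0.51013279 -0.02495095  0.097     ]
 [ 0.50372668 -0.04690075  0.097     ]
 [ 0.45941624 -0.01089203  0.097     ]
 [ 0.45546075 -0.0331711   0.097     ]]
ycore [[ 0.48347763 -0.02922654  0.06      ]]
red tips [[0.5329965  0.05766685 0.097     ]
 [0.52855053 0.03590609 0.097     ]
 [0.48474603 0.07171142 0.097     ]
 [0.48038121 0.04964147 0.097     ]]
neck top [[0.62660794 0.28182104 0.185     ]
 [0.6161545  0.18234137 0.185     ]]
neck scene [[0.61810515 0.18153725 0.185     ]
 [0.6272682  0.2832867  0.185     ]]
tabs top [[0.62682491 0.28895358 0.222     ]
 [0.6132594  0.16572754 0.222     ]] scene [[0.61456115 0.16904005 0.222     ]
 [0.62763611 0.2932767  0.222     ]]
```

```bash
python3 - <<'E'
from h import *
s=ctrl.sense(); M=R.from_quat(s['tcp_rot']).as_matrix(); print(M.round(4))
print('q6',s['q'])
f=lambda a,o,k:[(o[0]+x/k-.5+.5/k,o[1]+y/k-.5+.5/k) for x,y in a]
A=lambda *a:f(a,(205,165),4)
print('decoy',onz('top',A((348,508),(380,575),(500,430),(536,495)),.125)[:,:2])
print('bottle',onz('top',[(473,284)],.17))
for yaw in(-.2755,-.098):
  best=[]
  for sg in(1,-1):
    d=np.array([np.cos(yaw),np.sin(yaw)])*sg
    a=np.arctan2(d[1],d[0])-np.arctan2(M[1,0],M[0,0]); print(yaw,sg,(a+np.pi)%(2*np.pi)-np.pi)
E
```

```text
[[ 4.402e-01 -4.000e-04  8.979e-01]
 [-8.979e-01  8.000e-04  4.402e-01]
 [-9.000e-04 -1.000e+00  0.000e+00]]
q6 [-1.15280781e+00  1.16374787e-01  1.44210958e+00 -9.50524883e-06
  1.58397373e+00 -3.78195483e-02]
decoy [[ 0.35630708 -0.01696066]
 [ 0.3306721  -0.02871067]
 [ 0.38488428 -0.07541879]
 [ 0.35989653 -0.08868572]]
bottle [[ 0.36541013 -0.28086698  0.17      ]]
-0.2755 1 0.8394883718828483
-0.2755 -1 -2.302104281706945
-0.098 1 1.0169883718828485
-0.098 -1 -2.1246042817069446
```

>>> drive_tool(
  plan=[
    {"xyz":[0,0,0.05],"dr":[0,0,0],"gripper":-1},
    {"xyz":[0.01,0.03,0.09],"dr":[0,0,0.1],"gripper":-1},
    {"xyz":[0.025,0.075,0.1],"dr":[0,0,0.2],"gripper":-1},
    {"xyz":[0.04,0.12,0.1],"dr":[0,0,0.3],"gripper":-1},
    {"xyz":[0.055,0.165,0.1],"dr":[0,0,0.4],"gripper":-1},
    {"xyz":[0.07,0.21,0.1],"dr":[0,0,0.5],"gripper":-1},
    {"xyz":[0.085,0.255,0.1],"dr":[0,0,0.6],"gripper":-1},
    {"xyz":[0.1,0.3,0.1],"dr":[0,0,0.7],"gripper":-1},
  ],
  force=30,
)

```text
clock: 0.95
position: [0.3972, -0.3042, 0.3185]
tcp_rot: [-0.692, 0.144, -0.144, 0.692]
force: [0.9, 0.8, 0.6]
opening: 1.001
```

>>> drive_tool(
  plan=[
    {"xyz":[0.012,0.04,0],"dr":[0,0,0.04],"gripper":-1},
    {"xyz":[0.025,0.08,0],"dr":[0,0,0.08],"gripper":-1},
    {"xyz":[0.037,0.12,0],"dr":[0,0,0.14],"gripper":-1},
    {"xyz":[0.05,0.16,-0.02],"dr":[0,0,0.14],"gripper":-1},
    {"xyz":[0.062,0.2,-0.05],"dr":[0,0,0.14],"gripper":-1},
    {"xyz":[0.074,0.24,-0.08],"dr":[0,0,0.14],"gripper":-1},
    {"xyz":[0.085,0.277,-0.1],"dr":[0,0,0.14],"gripper":-1},
    {"xyz":[0.085,0.277,-0.11],"dr":[0,0,0.14],"gripper":-1},
  ],
)

```text
clock: 1.75
position: [0.482, -0.0254, 0.2062]
tcp_rot: [-0.7, 0.096, -0.095, 0.701]
force: [0.0, -0.3, -0.9]
opening: 1.001
```

```bash
python3 - <<'E'
from h import *
s,im=cam('wrist','w1.png'); M=R.from_quat(s['tcp_rot']).as_matrix()
print(s['position'],np.arctan2(M[1,0],M[0,0]),s['clock'])
p=np.array([.482,-.029,.087]); cx=np.array([.962,-.2735,0])
P=[p+cx*.028+[0,0,.01],p-cx*.028+[0,0,.01],p,p-[0,0,.032]]
print(proj('wrist',P,s).round(0))
E
```

```text
[ 0.48199831 -0.0254402   0.20615749] -0.2709668174692066 1.75
[[315. 208.]
 [248. 207.]
 [282. 204.]
 [282. 194.]]
```

View pics/w1.png

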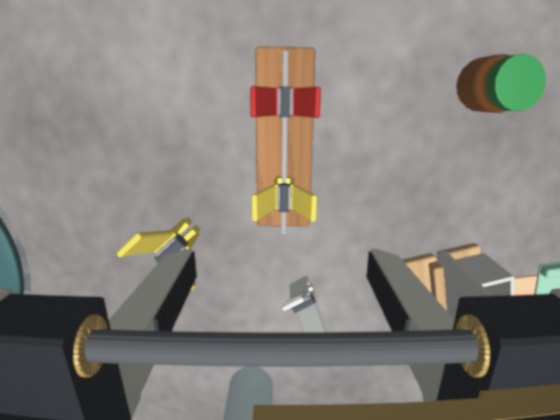

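```bash
python3 - <<'E'
from h import *
s=ctrl.sense(); print(s['position'],s['clock'],s['dq'].round(3))
p=np.array([.482,-.029,.087]); cx=np.array([.962,-.2735,0])
P=[p+cx*.028+[0,0,.01],p-cx*.028+[0,0,.01],p,p-[0,0,.032]]
print(proj('wrist',P,s).round(0))
E
```

```text
[ 0.48152434 -0.0272622   0.20552625] 1.8 [-0.055 -0.013 -0.032 -0.01   0.043 -0.032]
[[315. 206.]
 [248. 205.]
 [282. 202.]
 [282. 192.]]
```

>>> drive_tool(
  plan=[
    {"xyz":[0.001,0,-0.02],"dr":[0,0,0],"gripper":-1},
    {"xyz":[0.001,0,-0.05],"dr":[0,0,0],"gripper":-1},
    {"xyz":[0.001,0,-0.08],"dr":[0,0,0],"gripper":-1},
    {"xyz":[0.001,0,-0.11],"dr":[0,0,0],"gripper":-1},
    {"xyz":[0.001,0,-0.13],"dr":[0,0,0],"gripper":-1},
    {"xyz":[0.001,0,-0.139],"dr":[0,0,0],"gripper":-1},
    {"xyz":[0.001,0,-0.139],"dr":[0,0,0],"gripper":-1},
    {"xyz":[0.001,0,-0.139],"dr":[0,0,0],"gripper":-1},
  ],
)

```text
clock: 2.6
position: [0.4836, -0.0296, 0.071]
tcp_rot: [0.7, -0.097, 0.098, -0.7]
force: [0.9, -0.3, -0.1]
opening: 0.999
```

```bash
python3 - <<'E'
from h import *
s,im=cam('wrist','w2.png'); M=R.from_quat(s['tcp_rot']).as_matrix()
print(s['position'],np.arctan2(M[1,0],M[0,0]),s['clock'])
E
```

```text
[ 0.48363916 -0.02960184  0.07096929] -0.2755621785424406 2.6
```

View pics/w2.png

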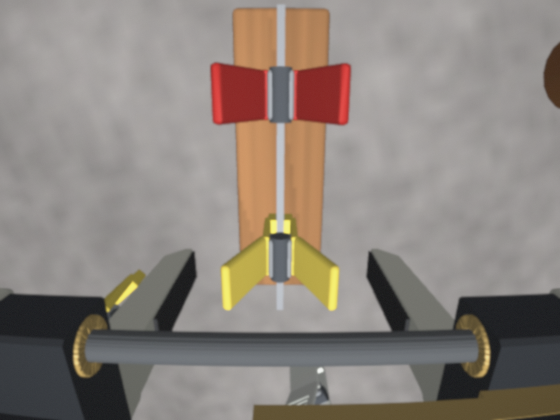

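```bash
python3 - <<'E'
from h import *
s=ctrl.sense(); print(s['position'])
for y in (-.012,0,.012):
  yd=np.array([.2735,.962,0]); p=np.array([.4835,-.0296,.097])+y*yd; cx=np.array([.962,-.2735,0])
  print(y,proj('wrist',[p+cx*.028,p-cx*.028],s).round(0))
E
```

```text
[ 0.48377387 -0.02947878  0.0711159 ]
-0.012 [[337. 310.]
 [221. 310.]]
0 [[339. 288.]
 [219. 288.]]
0.012 [[340. 265.]
 [218. 265.]]
```

Aligned: the lever tips at rows 265–307 match the prediction and the columns are centred. Now squeeze.

>>> drive_tool(
  plan=[
    {"xyz":[0,0,-0.002],"dr":[0,0,0],"gripper":1},
    {"xyz":[0,0,-0.002],"dr":[0,0,0],"gripper":1},
    {"xyz":[0,0,-0.002],"dr":[0,0,0],"gripper":1},
    {"xyz":[0,0,-0.002],"dr":[0,0,0],"gripper":1},
    {"xyz":[0,0,-0.002],"dr":[0,0,0],"gripper":1},
    {"xyz":[0,0,-0.002],"dr":[0,0,0],"gripper":1},
    {"xyz":[0,0,-0.002],"dr":[0,0,0],"gripper":1},
    {"xyz":[0,0,-0.002],"dr":[0,0,0],"gripper":1},
  ],
  force=30,
)

```text
clock: 3.45
position: [0.4842, -0.0292, 0.0692]
tcp_rot: [-0.7, 0.096, -0.098, 0.7]
force: [0.8, -0.6, 11.0]
opening: 0.365
```

>>> drive_tool(
  plan=[
    {"xyz":[0,0,0],"dr":[0,0,0],"gripper":1},
    {"xyz":[0,0,0],"dr":[0,0,0],"gripper":1},
    {"xyz":[0,0,0],"dr":[0,0,0],"gripper":1},
  ],
)

```text
clock: 3.75
position: [0.4838, -0.0291, 0.069]
tcp_rot: [-0.7, 0.096, -0.098, 0.7]
force: [-1.7, 0.8, 11.9]
opening: 0.238
```

```bash
python3 - <<'E'
from h import *
cam('wrist','w3.png')
E
```

```text
(no output)
```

View pics/w3.png

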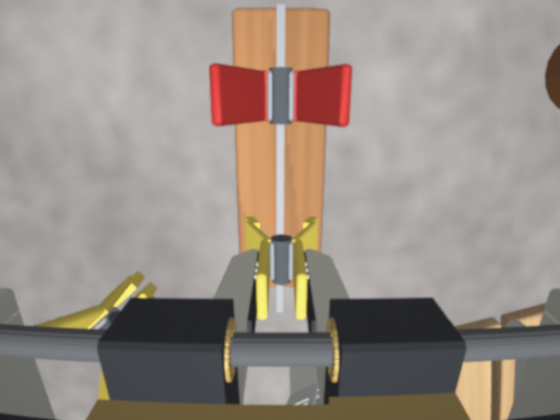

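Squeezed to the stop (22 mm), jaws wide open. Lift.

>>> drive_tool(
  plan=[
    {"xyz":[0,0,0.01],"dr":[0,0,0],"gripper":1},
    {"xyz":[0,0,0.03],"dr":[0,0,0],"gripper":1},
    {"xyz":[0,0,0.06],"dr":[0,0,0],"gripper":1},
    {"xyz":[0,0,0.1],"dr":[0,0,0],"gripper":1},
    {"xyz":[0,0,0.14],"dr":[0,0,0],"gripper":1},
    {"xyz":[0,0,0.18],"dr":[0,0,0],"gripper":1},
    {"xyz":[0,0,0.21],"dr":[0,0,0],"gripper":1},
    {"xyz":[0,0,0.23],"dr":[0,0,0],"gripper":1},
  ],
)

```text
clock: 4.6
position: [0.4831, -0.0291, 0.3007]
tcp_rot: [-0.7, 0.096, -0.098, 0.7]
force: [-0.4, -1.2, -0.7]
opening: 0.242
```

```bash
python3 - <<'E'
from h import *
s,_=cam('wrist','w4.png');_,b=cam('scene','s4.png');cam('top','t4.png')
print(s['position'],s['opening'],s['force'])
E
python3 - <<'E'
import cv2,numpy as np
w,s,t=[cv2.imread(f'pics/{n}4.png') for n in 'wst']
cv2.imwrite('pics/c4.png',np.hstack([w[150:,150:430],s[40:310,200:480],t[100:370,180:460]][:3])[:,:])
E
```

```text
[ 0.4831441  -0.02907701  0.30065145] 0.24152325333274022 [-0.40602652 -1.1730843  -0.74450547]
```

View pics/c4.png

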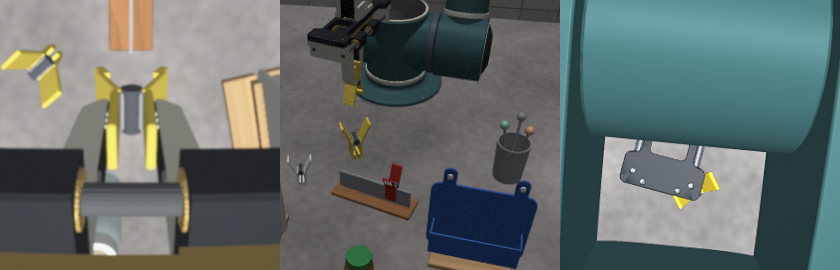

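>>> drive_tool(
  plan=[
    {"xyz":[0.015,0.028,0.01],"dr":[0,0,0.02],"gripper":1},
    {"xyz":[0.035,0.065,0.01],"dr":[0,0,0.05],"gripper":1},
    {"xyz":[0.055,0.103,0.01],"dr":[0,0,0.08],"gripper":1},
    {"xyz":[0.075,0.141,0.01],"dr":[0,0,0.11],"gripper":1},
    {"xyz":[0.095,0.178,0.01],"dr":[0,0,0.14],"gripper":1},
    {"xyz":[0.115,0.216,0.01],"dr":[0,0,0.178],"gripper":1},
    {"xyz":[0.13,0.244,0.01],"dr":[0,0,0.178],"gripper":1},
    {"xyz":[0.139,0.261,0.01],"dr":[0,0,0.178],"gripper":1},
  ],
)

```text
clock: 5.55
position: [0.6224, 0.234, 0.3049]
tcp_rot: [0.707, -0.035, 0.033, -0.706]
force: [0.7, -0.6, -0.3]
opening: 0.243
```

>>> drive_tool(
  plan=[
    {"xyz":[0,0,0],"dr":[0,0,0],"gripper":1},
    {"xyz":[0,0,0],"dr":[0,0,0],"gripper":1},
    {"xyz":[0,0,0],"dr":[0,0,0],"gripper":1},
  ],
)

```text
clock: 5.85
position: [0.6217, 0.2311, 0.3071]
tcp_rot: [0.706, -0.035, 0.034, -0.706]
force: [0.1, -0.2, -0.1]
opening: 0.243
```

```bash
python3 - <<'E'
from h import *
s,_=cam('wrist','w5.png');_,b=cam('scene','s5.png')
M=R.from_quat(s['tcp_rot']).as_matrix()
print(s['position'],s['opening'],np.arctan2(M[1,0],M[0,0]))
yd=np.array([.097,.995,0]);p=np.array([.622,.2323,.185])
print(proj('wrist',[p+yd*.051,p,p-yd*.051],s).round(0))
cv2.imwrite('pics/s5c.png',cv2.resize(b[60:330,320:480,::-1],None,fx=2.2,fy=2.2))
E
```

```text
[0.62171839 0.23110713 0.30713249] 0.243102584432567 -0.09753797163752582
[[280. 139.]
 [281. 198.]
 [281. 251.]]
```

View pics/w5.png

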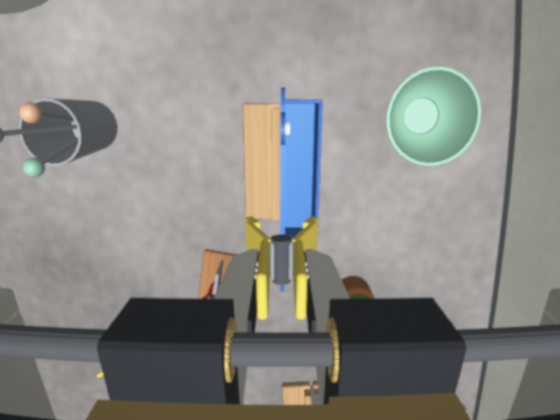

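View pics/s5c.png

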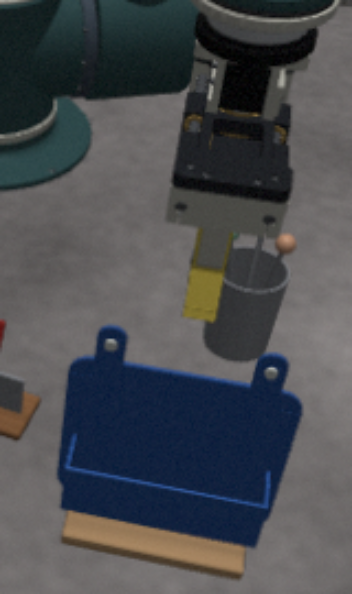

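>>> drive_tool(
  plan=[
    {"xyz":[0,0,-0.02],"dr":[0,0,0],"gripper":1},
    {"xyz":[0,0,-0.04],"dr":[0,0,0],"gripper":1},
    {"xyz":[0,0,-0.055],"dr":[0,0,0],"gripper":1},
    {"xyz":[0,0,-0.07],"dr":[0,0,0],"gripper":1},
    {"xyz":[0,0,-0.085],"dr":[0,0,0],"gripper":1},
    {"xyz":[0,0,-0.096],"dr":[0,0,0],"gripper":1},
    {"xyz":[0,0,-0.1],"dr":[0,0,0],"gripper":1},
    {"xyz":[0,0,-0.1],"dr":[0,0,0],"gripper":1},
  ],
)

```text
clock: 6.75
position: [0.622, 0.2319, 0.2072]
tcp_rot: [0.706, -0.035, 0.034, -0.706]
force: [-0.2, 0.0, -0.1]
opening: 0.239
```

```bash
python3 - <<'E'
from h import *
s,_=cam('wrist','w6.png');_,b=cam('scene','s6.png')
print(s['position'],s['opening'],s['force'])
cv2.imwrite('pics/s6c.png',cv2.resize(b[100:330,320:480,::-1],None,fx=2.5,fy=2.5))
E
```

```text
[0.62202377 0.23187615 0.20717852] 0.23874098165397062 [-0.2314656   0.00544015 -0.09761035]
```

View pics/w6.png

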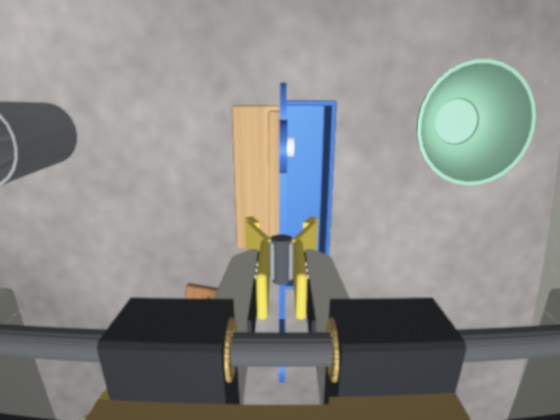

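View pics/s6c.png

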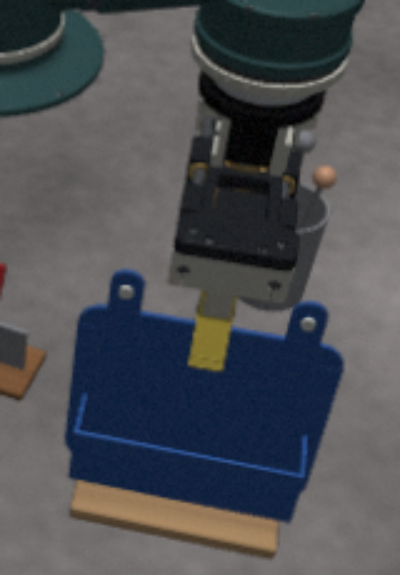

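Straddling the panel, midway between the tabs. Lower until it touches.

>>> drive_tool(
  plan=[
    {"xyz":[0,0,-0.003],"dr":[0,0,0],"gripper":1},
    {"xyz":[0,0,-0.006],"dr":[0,0,0],"gripper":1},
    {"xyz":[0,0,-0.008],"dr":[0,0,0],"gripper":1},
    {"xyz":[0,0,-0.008],"dr":[0,0,0],"gripper":1},
    {"xyz":[0,0,-0.008],"dr":[0,0,0],"gripper":1},
  ],
)

```text
clock: 7.35
position: [0.6221, 0.2319, 0.1997]
tcp_rot: [0.706, -0.034, 0.034, -0.706]
force: [-0.9, 0.1, -0.5]
opening: 0.244
```

>>> drive_tool(
  plan=[
    {"xyz":[0,0,-0.001],"dr":[0,0,0],"gripper":1},
    {"xyz":[0,0,-0.002],"dr":[0,0,0],"gripper":1},
    {"xyz":[0,0,-0.002],"dr":[0,0,0],"gripper":1},
  ],
)

```text
clock: 7.65
position: [0.6222, 0.2319, 0.1991]
tcp_rot: [-0.706, 0.034, -0.035, 0.706]
force: [-2.9, -0.7, 9.3]
opening: 0.239
```

Core touches the edge (9 N). Release.

>>> drive_tool(
  plan=[
    {"xyz":[0,0,0],"dr":[0,0,0],"gripper":0.3},
    {"xyz":[0,0,0],"dr":[0,0,0],"gripper":0.0},
    {"xyz":[0,0,0],"dr":[0,0,0],"gripper":-0.4},
    {"xyz":[0,0,0],"dr":[0,0,0],"gripper":-1},
    {"xyz":[0,0,0],"dr":[0,0,0],"gripper":-1},
    {"xyz":[0,0,0],"dr":[0,0,0],"gripper":-1},
    {"xyz":[0,0,0],"dr":[0,0,0],"gripper":-1},
    {"xyz":[0,0,0],"dr":[0,0,0],"gripper":-1},
  ],
)

```text
clock: 8.45
position: [0.6221, 0.2319, 0.1976]
tcp_rot: [0.706, -0.034, 0.034, -0.706]
force: [-0.1, 0.2, -0.6]
opening: 0.881
```

```bash
python3 - <<'E'
from h import *
s,_=cam('wrist','w7.png')
print(s['position'],s['opening'],s['force'])
E
```

```text
[0.62212522 0.23188976 0.19762685] 0.8806635865702397 [-0.13203019  0.15545725 -0.56399638]
```

View pics/w7.png

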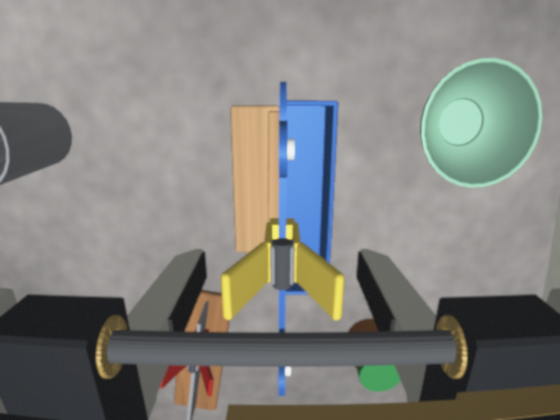

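The clip is shut astride the panel and the fingers are clear of it. Withdraw upward and back for a final look.

>>> drive_tool(
  plan=[
    {"xyz":[0,0,0.015],"dr":[0,0,0],"gripper":-1},
    {"xyz":[0,0,0.04],"dr":[0,0,0],"gripper":-1},
    {"xyz":[0,0,0.08],"dr":[0,0,0],"gripper":-1},
    {"xyz":[0,0,0.12],"dr":[0,0,0],"gripper":-1},
    {"xyz":[-0.02,-0.02,0.15],"dr":[0,0,0],"gripper":-1},
    {"xyz":[-0.05,-0.05,0.15],"dr":[0,0,0],"gripper":-1},
    {"xyz":[-0.08,-0.08,0.15],"dr":[0,0,0],"gripper":-1},
    {"xyz":[-0.11,-0.11,0.15],"dr":[0,0,0],"gripper":-1},
  ],
)

```text
clock: 9.3
position: [0.5108, 0.121, 0.3489]
tcp_rot: [-0.706, 0.034, -0.035, 0.706]
force: [0.4, -0.7, 0.7]
opening: 1.001
```

>>> drive_tool(
  plan=[
    {"xyz":[-0.03,-0.04,0],"dr":[0,0,0],"gripper":-1},
    {"xyz":[-0.06,-0.08,0],"dr":[0,0,0],"gripper":-1},
    {"xyz":[-0.08,-0.12,0],"dr":[0,0,0],"gripper":-1},
    {"xyz":[-0.08,-0.16,0],"dr":[0,0,0],"gripper":-1},
    {"xyz":[-0.08,-0.2,0],"dr":[0,0,0],"gripper":-1},
    {"xyz":[-0.08,-0.24,0],"dr":[0,0,0],"gripper":-1},
    {"xyz":[-0.08,-0.24,0],"dr":[0,0,0],"gripper":-1},
    {"xyz":[-0.08,-0.24,0],"dr":[0,0,0],"gripper":-1},
  ],
)

```text
clock: 10.1
position: [0.4319, -0.1185, 0.3486]
tcp_rot: [-0.706, 0.035, -0.035, 0.706]
force: [0.5, -0.6, -0.2]
opening: 1.0
```

```bash
python3 - <<'E'
from h import *
s,t=cam('top','t8.png');_,b=cam('scene','s8.png')
cv2.imwrite('pics/c8.png',np.hstack([cv2.resize(b[150:350,280:480],None,fx=2,fy=2),cv2.resize(t[60:260,60:260],None,fx=2,fy=2)])[:,:,::-1])
print(s['clock'],s['force'])
p=np.array([.622,.232,.227]);cx=np.array([.995,-.097,0])
print(proj('top',[p+cx*.028,p-cx*.028]),proj('scene',[p+cx*.028,p-cx*.028]))
E
```

```text
10.1 [ 0.46428885 -0.64958977 -0.22572557]
[[110.5775752   86.03535885]
 [105.14730578 125.28428065]] [[406.58994446 223.256387  ]
 [409.443268   201.94425675]]
```

View pics/c8.png

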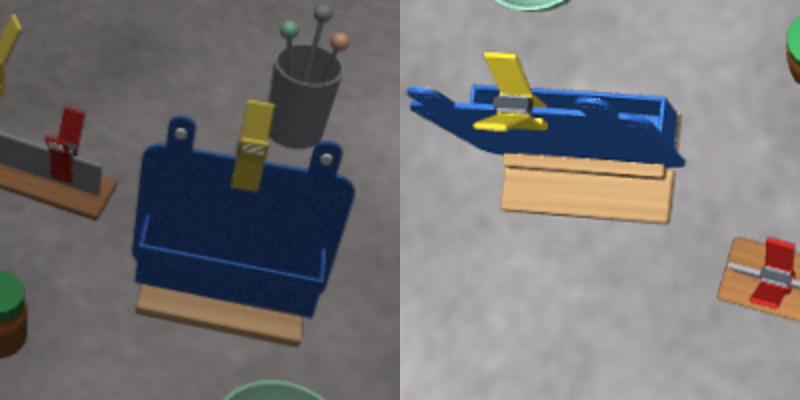

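```bash
python3 -c "
from rig import ctrl
print(ctrl.sign_off())"
```

```text
the job is handed in; nothing more can be done
None
```

The yellow clip is now shut astride the blue bib's neck edge, about midway between the shoulder tabs. The red clip is still parked on its strip. I handed the job in at about 10 s; no verdict was reported.

I squeezed the clip to its stop (fingers 22 mm apart), lifted it off the strip and carried it over the tabs. I lowered it until the core touched the edge (about 9 N), then let it close and withdrew.

- **Final views:** in the scene and top pictures the clip is upright, with its lever tips within a few pixels of where I predicted. The red clip looks where it was at the start. The gripper was open and well clear, with no force on it beyond noise.
- **One disagreement:** before the grasp, the wrist and top cameras differed by about 3 mm across the strip. I moved 1 mm to compensate, and the close-up then showed the clip centred between the fingers.
- **Not measured:** I judged the clip's final height and the jaws' grip from the pictures and the contact force.

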